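# Feel for the notch and release the squeegee clamp

## Task

Release the squeegee clamp: set a fingertip on the top edge of the dark steel bar at the clamp's front, close beside either saddle, run it along the edge until you find the notch, then press the key inside the notch all the way down so that the clamp bar rises off the squeegee. Do not pick anything up; leave the squeegee lying in the clamp and the things around it where they are, and finish clear of everything.

Things in the scene. Friction and masses are not known exactly. Their poses are not given: they have to be found in the camera images.
- edge_mid (a point): Flat top edge of the dark steel bar (26 mm wide, 400 long) along the robot side of the squeegee clamp: bar's centreline, half-way between the two grey saddles that hold it, 56 mm above the table. y runs along the bar, x across it away from the robot, z up. One notch, 56 mm long, is cut right across the edge; its middle lies anywhere from y = -50 to +50 mm (see or feel where)
- edge_left (a point): On the bar's top edge, 95 mm from edge_mid along +y, same axes. Here the edge is always whole, 15 mm either way. The saddles begin 25 mm further out and stand 12 mm above the edge; between them nothing within 45 mm of the bar's centreline is higher than the edge.
- edge_right (a point): As edge_left, but 95 mm from edge_mid along -y.
- plate (a point): Top middle of the clamp's fixed aluminium plate, 200 x 290 x 12 mm, on the table; same axes as edge_mid. The bar's centreline is 70 mm to -x of it. The two guide posts, 30 mm to +x, end 82 mm above the table.
- release_key (a joint): The key in the notch: a dark flat steel pad, 24 mm across and 50 mm along the bar, its top 10 mm below the bar's edge. 0 = up, as at the start; pressed straight down, 0.009 m = fully down (top 19 mm below the edge). It moves against a steady friction of 6 to 8 N, has no spring and stays where it is left. The notch is open at both long sides of the bar.
- clamp_bar (a joint): Steel clamp bar (30 x 232 x 10 mm) over the squeegee, on two guide posts 100 mm behind the notched bar. The key raises it by a linkage in the plate: 0 = down over the squeegee, 0.0135 m = fully raised (1.5 times the key's travel).
- squeegee_mid (a point): Centre of the loose wooden squeegee, 110 x 165 x 31 mm, lying on the plate under the clamp bar. It is to stay lying there.
- tape_roll: Bystander: a pale roll of masking tape lying flat, 86 mm across, 24 high; loose on the table near the clamp, to be left alone. Origin at the centre of its underside.
- wedge: Bystander: a small brown wooden wedge, 30 x 90 x 22 mm; loose on the table near the clamp, to be left alone. Origin at the centre of its underside.
- bolt: Bystander: a bright steel bolt lying down, 17 x 47 x 20 mm; loose on the table near the clamp, to be left alone. Origin at the centre of its underside.
- star_knob: Bystander: a black star knob, 47 mm across, 27 high; loose on the table near the clamp, to be left alone. Origin at the centre of its underside.
- jar: Bystander: a small white ink jar with a red lid, 67 mm across, 62 high; loose on the table near the clamp, to be left alone. Origin at the centre of its underside.

How it is judged:
On the way, in this order (a step that is already met when the one before it is completed fails the run):
1. a fingertip touches the top edge of the notched bar near one of its saddles, the key still up (contact force between the fingers and notch_bar above 0.5 N and value of joint release_key below 0.001 m and (horizontal distance between the grasp point and edge_left below 0.035 m or horizontal distance between the grasp point and edge_right below 0.035 m)), for 0.05 s.
2. the key in the notch is pressed down (value of joint release_key above 0.0075 m and contact force between the fingers and release_key above 0.5 N), for 0.05 s.
At the end, for the whole second after the job is handed in: The key is down at least 7.5 of its 9 mm and stays there, the clamp bar is raised by more than 10.5 mm, the squeegee lies within 10 mm of where it was, and every bystander within 20 mm of where it was (value of joint release_key above 0.0075 m and value of joint clamp_bar above 0.0105 m and distance of squeegee_mid from where it was at the start of the episode below 0.01 m and distance of each of tape_roll, wedge, bolt, star_knob, jar from where it was at the start of the episode below 0.02 m); the robot touches nothing.
It fails at once if the squeegee is moved or lifted more than 15 mm (distance of squeegee_mid from where it was at the start of the episode above 0.015 m).
It fails at once if a bystander is moved or lifted more than 25 mm (distance of any of tape_roll, wedge, bolt, star_knob, jar from where it was at the start of the episode above 0.025 m).
It also fails if it takes over 48 s, if anything falls off the work surface, if the arm or the gripper's body presses on something with over 40 N, if the wrist force passes 120 N, or if a joint passes its speed limit or range.

## Robot

A 6-joint arm with a two-finger parallel gripper is mounted at the origin on a cart in front of the work surface, level with it; the furniture and walls round the work are solid. World frame = base frame: x ahead of the robot, y to its left, z up, the work surface at z = 0. Lengths are in m, angles in rad, forces in N, time in s.
With the tool pointing down it reaches from about 0.375 to 0.9 m from the base axis. Payload 3.1 kg.
Tool frame: the origin (TCP) lies at the very end of the fingers, on their centre line; the grasp point (between the pads) lies 19 mm behind it; z points along the fingers, x is the direction in which the jaws open and shut, and the axes are right-handed (so a half turn about z gives the same grasp; the last joint's range is limited). The gripper opens to 85 mm and grips with 20 to 120 N. Pads are 22 mm wide; open, the fingers measure 114 mm over their backs; the gripper's body (76 mm by 85 mm) begins 54 mm behind the grasp point. The pads swing forward as they close: fully open they stand 13 mm farther back than shut.
Start: joints at [1.161, 0.527, 1.433, -0, 1.181, -0.178], TCP at [0.143, 0.608, 0.231] pointing down, gripper open.
Joint ranges: [-3.08, 3.08], [-0.75, 2.2], [0.22, 2.44], [-1.43, 4.57], [0, 2.65], [-2.85, 2.85]. Speed limits (rad/s): [2.79, 2.79, 3.14, 3.14, 3.14, 3.14].

## Interface

Orientations are given as a rotation vector (axis times angle).
In Python, from workcell import env gives the robot as it stands. The module is installed in compiled form; this text tells all that it offers. Calls block until the motion is done:
- env.move_ptp(position, orientation): joint-space move of the TCP to a pose.
- env.move_linear(position, rot=None, velocity=0.15, f_stop=None): straight line of the TCP; rot=None keeps the orientation; velocity is the mean speed in m/s. With f_stop (N) it stops when the force on the tool has changed by that much, and returns True; else False.
- env.set_joints(angles): joint-space move.
- env.command_gripper(opening, strength=None): opening from 0.0 (shut) to 1.0 (fully open); strength is the grip in N (None keeps the last); returns when the fingers have stopped.
- env.dwell(seconds).
- env.solve_ik(position, orientation): joint angles nearest the present ones, or None.
- env.observe(): the state.
- env.snapshot(name): name is "scene" or "top" or "wrist"; returns the picture (420x560x3 uint8, red, green, blue); there is no depth.
- env.camera_params(name): a dict with "mtx" (3x3 intrinsics, pixels), "camera_from_world" (4x4, takes a point from world to camera coordinates). Camera axes: x right, y down, z forward; pixel columns grow to the right and rows downward; lengths in m; the calibration is good to about 2 mm. A picture is of the moment at which its call begins: read the wrist's pose just before it. camera_params takes no time and is no camera call; for the wrist camera it gives the pose at the moment of the call.
A pose or a line that the arm cannot do raises env.MotionError and nothing moves.
- env.job_done(): hands the job in, once; it reports no verdict.
Trained networks look in the newest picture that a camera, given by its name, has taken for a name from the list of things; names that differ only in an ending like _2 or _b are one class to them, and where a whole thing is asked for, a point or a joint stands for the part that bears it (a point fixed in the world has none). Each returns a list of dicts, best first, with "confidence" (0 to 1); they miss things now and then, are a little off and sometimes report something else, mostly with a low value. They report only what shows in the picture. A call takes as long as a camera call.
- env.regions_of(name, camera): "mask" (420x560 bool, what is visible of it) and "rect" ([left, top, right, bottom] in pixels, round what is visible of it).
The state is a dict: "time_s": time; "qpos": joint angles; "qd": joint speeds; "effort": joint torques, N m; "position": TCP position; "ee_rot": TCP orientation; "contact_force": force on the tool from outside, world axes, zero at the start; "moment": the same for the moment, N m; "grip_width": opening from 0.0 (shut) to 1.0 (fully open).
Only numpy, scipy, OpenCV 4.12 (cv2) and the standard library are available. Lean on these libraries where they do the work, as an engineer would, in place of code of your own. Each camera call takes 0.05 s, during which the arm holds its last target. There are 200 camera calls.

## Working session

There is one attempt and no reset: what is moved stays moved. The work goes in short steps, each a Python script; the robot and the scene stay as the last script left them, time stands still between calls to the robot, and variables do not carry over. Pictures are saved under pics/ and viewed, about 8 in all and at most 12, crops included, and the job is handed in when it is done.

```bash
mkdir -p pics; python3 - <<'E'
from workcell import env
import cv2, numpy as np
for c in ["top","scene"]:
    im=env.snapshot(c); cv2.imwrite(f"pics/{c}0.png",cv2.cvtColor(im,cv2.COLOR_RGB2BGR))
    p=env.camera_params(c); print(c,np.round(p["mtx"],1).tolist(),np.round(p["camera_from_world"],3).tolist())
    for n in ["release_key","clamp_bar","squeegee_mid","edge_mid","plate","jar","tape_roll","wedge","bolt","star_knob"]:
        try:
            print(n,[(r["rect"],round(r["confidence"],2)) for r in env.regions_of(n,c)[:2]])
        except Exception as e: print(n,e)
o=env.observe();print(o["time_s"],o["position"],o["ee_rot"],o["contact_force"])
E
```

```text
top [[477.9, 0.0, 278.6], [0.0, 477.9, 208.0], [0.0, 0.0, 1.0]] [[0.021, -1.0, 0.021, -0.126], [-0.995, -0.023, -0.1, 0.577], [0.1, -0.019, -0.995, 0.928], [0.0, 0.0, 0.0, 1.0]]
release_key [([286.1, 257.6, 311.0, 270.3], 0.74), ([250.2, 178.7, 338.3, 244.4], 0.16)]
clamp_bar [([240.2, 197.6, 349.7, 228.5], 0.92)]
squeegee_mid [([248.4, 177.0, 340.9, 248.0], 0.57), ([211.9, 165.4, 368.2, 291.2], 0.26)]
edge_mid [([210.9, 166.6, 366.9, 290.1], 0.87)]
plate [([210.0, 168.5, 369.3, 288.8], 0.93)]
jar [([288.2, 137.8, 319.5, 174.4], 0.69), ([305.3, 286.1, 333.2, 296.7], 0.52)]
tape_roll [([175.7, 170.1, 219.9, 217.1], 0.83)]
wedge [([222.6, 279.4, 267.1, 299.7], 0.86)]
bolt [([308.4, 287.8, 335.7, 296.7], 0.47)]
star_knob [([379.4, 214.0, 399.7, 236.7], 0.84)]
scene [[457.6, 0.0, 291.4], [0.0, 457.6, 212.4], [0.0, 0.0, 1.0]] [[0.46, -0.888, 0.009, -0.347], [-0.417, -0.226, -0.88, 0.281], [0.783, 0.401, -0.474, 0.563], [0.0, 0.0, 0.0, 1.0]]
release_key [([281.5, 250.3, 306.2, 265.6], 0.53), ([221.6, 199.0, 389.0, 306.1], 0.34)]
clamp_bar [([263.3, 210.9, 366.8, 251.6], 0.97)]
squeegee_mid [([268.7, 224.5, 351.0, 267.1], 0.66), ([266.0, 211.8, 361.5, 247.8], 0.46)]
edge_mid [([222.7, 196.9, 389.1, 309.0], 0.84)]
plate [([219.3, 196.6, 388.6, 309.9], 0.97)]
jar [([322.3, 195.7, 357.8, 230.7], 0.85), ([219.9, 199.5, 390.2, 308.3], 0.55)]
tape_roll [([225.4, 202.3, 262.5, 225.6], 0.6), ([323.2, 196.8, 357.8, 232.4], 0.58)]
wedge [([209.5, 256.2, 247.9, 289.8], 0.62), ([324.7, 196.6, 359.6, 232.0], 0.25)]
bolt [([292.1, 289.1, 317.9, 303.2], 0.56)]
star_knob [([392.7, 268.0, 416.5, 286.3], 0.55)]
1.1 [0.1429239  0.60839923 0.23131699] [-2.46246728e+00 -1.95085511e+00  6.30455261e-05] [-0.03085522  0.89429788  0.59146462]
```

View pics/top0.png

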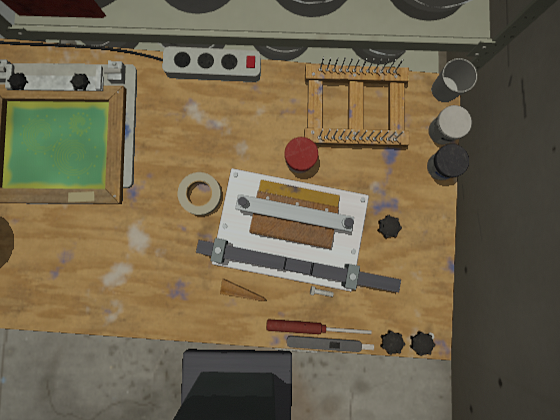

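View pics/scene0.png

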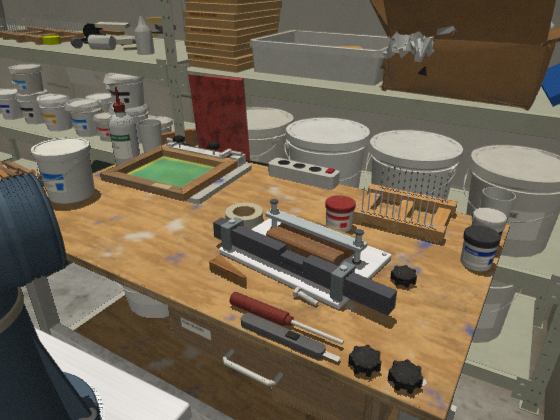

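The top view shows the bar from about (198,247) to (400,285), with saddles near (218,250) and (352,276). The key or notch is near (298,264), and the scene view agrees. Next I'll enlarge the top view to get precise points.

```bash
python3 - <<'E'
import cv2
im=cv2.imread("pics/top0.png")[160:300,190:410]
cv2.imwrite("pics/crop.png",cv2.resize(im[:, :],(792,504),interpolation=cv2.INTER_CUBIC))
E
```

```text
(no output)
```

View pics/crop.png

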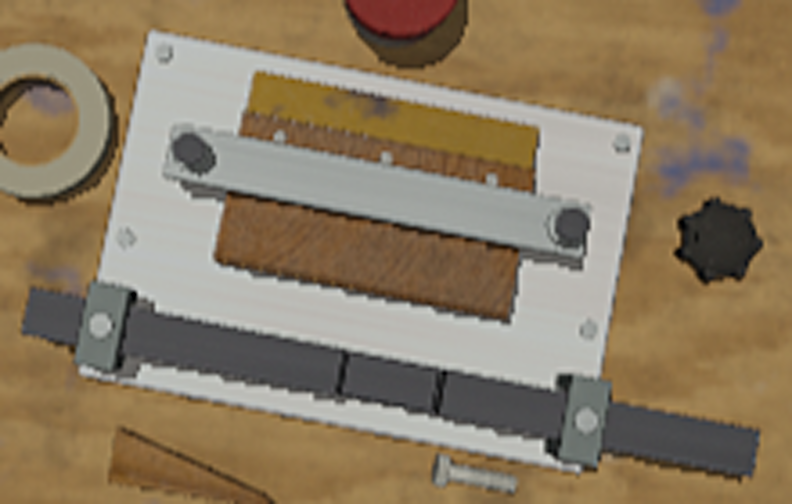

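Crop readings, at 3.6x from offset (190,160):
- **Bar end corners:** (30,287), (22,332), (760,430) and (753,477).
- **Plate corners:** (150,30), (640,128), (82,375) and (580,468).
- **Notch:** walls near x=343 and x=438.

Next is a rigid fit to these points, followed by a close wrist look.

```bash
cat > h.py <<'E'
from workcell import env
import numpy as np, cv2
from scipy.optimize import least_squares
from scipy.spatial.transform import Rotation as R
def proj(p,P):
    P=np.atleast_2d(P); c=P@p["camera_from_world"][:3,:3].T+p["camera_from_world"][:3,3]
    u=c@p["mtx"].T; return u[:,:2]/u[:,2:]
def W(s,L):
    L=np.atleast_2d(L).astype(float); x,y,a=s; c,n=np.cos(a),np.sin(a)
    return np.c_[x+c*L[:,0]-n*L[:,1], y+n*L[:,0]+c*L[:,1], L[:,2]]
def down(a): # tool z down, tool x along direction a (world)
    return (R.from_euler('z',a)*R.from_euler('x',np.pi)).as_rotvec()
E
python3 - <<'E'
from h import *
px=np.array([[30,287],[22,332],[760,430],[753,477],[150,30],[640,128],[82,375],[580,468]])/3.6+[190,160]
L=np.array([[.013,.2,.056],[-.013,.2,.056],[.013,-.2,.056],[-.013,-.2,.056],[.17,.145,.012],[.17,-.145,.012],[-.03,.145,.012],[-.03,-.145,.012]])
p=env.camera_params("top")
f=lambda s:(proj(p,W(s,L))-px).ravel()
r=least_squares(f,[.4,-.1,-.2],loss='soft_l1'); s=r.x
print(s,np.round(f(s).reshape(-1,2),1).tolist())
k=(np.array([391,382])/3.6+[190,160])
g=least_squares(lambda t:(proj(p,W(s,[[t[0],t[1],.053]]))-k).ravel(),[0,0]);print("notch",g.x)
for y in [.095,-.095]: print(W(s,[[0,y,.056]]), np.linalg.norm(W(s,[[0,y,.056]])[0,:2]))
np.save("s.npy",s)
for a in [0,np.pi/2]:
  for y in [-.095,.095]:
    q=W(s,[[0,y,.12]])[0]
    for k in [0,np.pi]: print(a,y,k,env.solve_ik(q,down(s[2]+a+k)))
E
```

```text
[ 0.46776342 -0.14800838 -0.16546289] [[-3.0, -0.9], [-3.5, -0.1], [-2.4, -2.1], [-2.6, -1.8], [8.7, 1.1], [11.0, 0.2], [8.4, 1.5], [11.4, 2.5]]
notch [-0.00157529 -0.00597377]
[[ 0.48341076 -0.05430587  0.056     ]] 0.4864515317108017
[[ 0.45211607 -0.24171089  0.056     ]] 0.5126725007681276
0 -0.095 0 [-7.09200352e-01  5.49020044e-01  1.81451241e+00 -8.88178420e-16
  7.78060199e-01 -5.43737459e-01]
0 -0.095 3.141592653589793 [-7.09200352e-01  5.49020044e-01  1.81451241e+00  4.44089210e-16
  7.78060199e-01  2.59785519e+00]
0 0.095 0 [-3.42081047e-01  5.24353461e-01  1.87894644e+00 -1.33226763e-15
  7.38292757e-01 -1.76618154e-01]
0 0.095 3.141592653589793 None
1.5707963267948966 -0.095 0 [-7.09200352e-01  5.49020044e-01  1.81451241e+00 -4.44089210e-16
  7.78060199e-01 -2.11453379e+00]
1.5707963267948966 -0.095 3.141592653589793 [-7.09200352e-01  5.49020044e-01  1.81451241e+00 -4.44089210e-16
  7.78060199e-01  1.02705887e+00]
1.5707963267948966 0.095 0 [-3.42081047e-01  5.24353461e-01  1.87894644e+00 -4.44089210e-16
  7.38292757e-01 -1.74741448e+00]
1.5707963267948966 0.095 3.141592653589793 [-3.42081047e-01  5.24353461e-01  1.87894644e+00 -4.44089210e-16
  7.38292757e-01  1.39417817e+00]
```

The 10 px residuals are all lengthwise, so the bar sits off-centre in its saddles. edge_mid is defined by the saddles, so I'll refit with the bar offset free and add the saddle edges as points.

```bash
python3 - <<'E'
from h import *
px=np.array([[30,287],[22,332],[760,430],[753,477],[150,30],[640,128],[82,375],[580,468],[194,153],[571,226]])/3.6+[190,160]
def L(d): return np.array([[.013,.2+d,.056],[-.013,.2+d,.056],[.013,-.2+d,.056],[-.013,-.2+d,.056],[.17,.145,.012],[.17,-.145,.012],[-.03,.145,.012],[-.03,-.145,.012],[.1,.1,.082],[.1,-.1,.082]])
p=env.camera_params("top")
f=lambda s:(proj(p,W(s[:3],L(s[3])))-px)[:8].ravel()
r=least_squares(f,[.4,-.1,-.2,0],loss='soft_l1'); s=r.x[:3]
print(r.x,np.round((proj(p,W(s,L(r.x[3])))-px),1).tolist())
def inv(c,z):
    k=np.array(c)/3.6+[190,160]
    return np.round(least_squares(lambda t:(proj(p,W(s,[[t[0],t[1],z]]))-k).ravel(),[0,0]).x,4)
print("notch",inv([391,382],.053),"walls",inv([343,373],.05),inv([438,391],.05))
print("saddle bolts",inv([100,324],.068),inv([587,419],.068),"inner edges",inv([128,326],.068),inv([562,410],.068))
np.save("s.npy",s)
q=W(s,[[-.005,.09,.25]])[0]; print(q,W(s,[[0,0,.056]]))
env.move_ptp(q-[.09,0,0],down(s[2]+np.pi/2+np.pi))
env.command_gripper(0.0)
im=env.snapshot("wrist"); cv2.imwrite("pics/w1.png",cv2.cvtColor(im,cv2.COLOR_RGB2BGR))
P=env.camera_params("wrist")
for y in [.095,.03,-.03,-.095]: print(y,proj(P,W(s,[[0,y,.056]])))
o=env.observe();print(o["time_s"],o["position"],o["contact_force"],o["grip_width"])
E
```

```text
[ 0.46996902 -0.12736315 -0.17167364 -0.02663087] [[0.0, -0.2], [-0.6, 0.5], [0.4, -0.2], [0.1, 0.2], [-0.8, -0.5], [1.5, -0.6], [-1.9, -0.2], [1.1, 1.6], [-0.0, -1.1], [-1.2, -1.1]]
notch [-0.0002 -0.0267] walls [-0.0004 -0.0006] [-0.0001 -0.0527]
saddle bolts [0.0005 0.1312] [ 0.0007 -0.1313] inner edges [0.0023 0.1165] [ 0.0028 -0.1174]
[ 0.48041736 -0.03783197  0.25      ] [[ 0.46996902 -0.12736315  0.056     ]]
0.095 [[258.38600067  82.85469223]]
0.03 [[329.80701322  82.83666025]]
-0.03 [[395.74742127  82.82001198]]
-0.095 [[467.19729725  82.80197272]]
4.375 [ 0.39039716 -0.03785285  0.24999839] [0.80616712 0.08402278 0.84614757] -0.00508682220379809
```

View pics/w1.png

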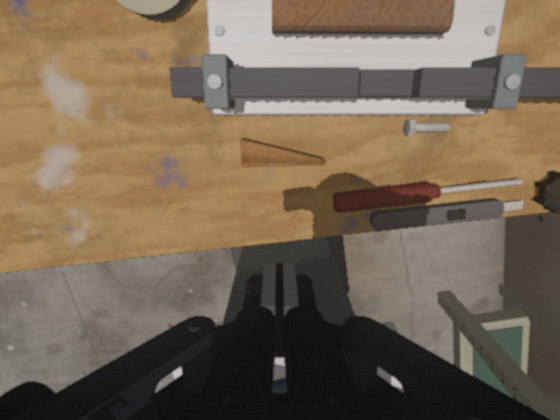

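The wrist picture confirms the fit: the bar's centreline is at row 82 as predicted, and the notch spans columns 359–416. That puts the notch middle at y ≈ -25 mm. Next: touch down beside the left saddle, then slide in small steps while watching Fz.

```bash
python3 - <<'E'
from h import *
s=np.load("s.npy")
def P(y,z): return W(s,[[0,y,z]])[0]
env.move_ptp(P(.09,.15),down(s[2]+np.pi/2+np.pi))
env.move_linear(P(.09,.068),velocity=.1)
env.dwell(.2); b=env.observe()["contact_force"].copy()
hit=env.move_linear(P(.09,.045),velocity=.02,f_stop=4)
env.dwell(.15); o=env.observe(); z=o["position"][2]
print(hit,z,o["contact_force"]-b,o["time_s"])
if hit:
  for y in np.arange(.08,-.05,-.01):
    env.move_linear(P(y,z-.001),velocity=.04)
    o=env.observe(); f=o["contact_force"]-b
    print(round(y,3),np.round(f,2),round(o["position"][2],4))
    if abs(f[2])<1.0 or abs(f[2])>25: break
print(o["time_s"])
E
```

```text
True 0.05609466146239006 [-2.08435996  0.50172492  4.10829811] 6.9833
0.08 [ 0.03  6.39 10.79] 0.0561
0.07 [0.24 5.56 9.6 ] 0.0561
0.06 [-0.36  5.38 11.12] 0.056
0.05 [-0.52  6.47 11.2 ] 0.056
0.04 [ 0.11  5.76 10.34] 0.056
0.03 [-1.37  6.27 10.96] 0.056
0.02 [ 0.15  5.29 11.64] 0.056
0.01 [-0.38  6.74 10.77] 0.056
0.0 [-0.43  5.59 10.76] 0.056
-0.01 [-0.94  0.93 -2.16] 0.0548
-0.02 [-1.26  0.44 -1.75] 0.055
-0.03 [-1.71  0.61 -1.57] 0.0551
-0.04 [-0.85  0.13 -0.29] 0.0551
12.1833
```

The edge dropped away between y=0 and -10 mm, which matches the seen notch (middle ≈ -26 mm). Now press there.

```bash
python3 - <<'E'
from h import *
s=np.load("s.npy")
def P(y,z): return W(s,[[0,y,z]])[0]
env.move_linear(P(-.0263,.056),velocity=.04); env.dwell(.15)
b=env.observe()["contact_force"].copy()
for z in [.048,.044,.040,.0355]:
    h=env.move_linear(P(-.0263,z),velocity=.015,f_stop=22)
    o=env.observe(); print(z,h,round(o["position"][2],4),np.round(o["contact_force"]-b,1))
    if h: break
env.dwell(.3); o=env.observe(); print(round(o["position"][2],4),np.round(o["contact_force"]-b,1))
env.move_linear(P(-.0263,.10),velocity=.08)
q=P(.09,.25); env.move_ptp(q-[.09,0,0],down(s[2]+np.pi/2+np.pi))
for c in ["wrist","scene","top"]:
    cv2.imwrite(f"pics/{c}2.png",cv2.cvtColor(env.snapshot(c),cv2.COLOR_RGB2BGR))
a=cv2.imread("pics/scene0.png")[190:315,200:420];d=cv2.imread("pics/scene2.png")[190:315,200:420]
a=np.vstack([a,d]); cv2.imwrite("pics/cmp.png",cv2.resize(a,None,fx=2.4,fy=2.4,interpolation=cv2.INTER_CUBIC))
print(env.observe()["time_s"],env.observe()["contact_force"])
E
```

```text
0.048 False 0.0479 [ 1.   0.8 -0. ]
0.044 False 0.0442 [-1.1  0.8  3.2]
0.04 False 0.0403 [0.9 1.7 6.2]
0.0355 False 0.0369 [-1.2  2.4 16.6]
0.0369 [-1.7  1.6 16.3]
17.025 [-0.04409233 -0.38271302 -0.32131559]
```

View pics/cmp.png

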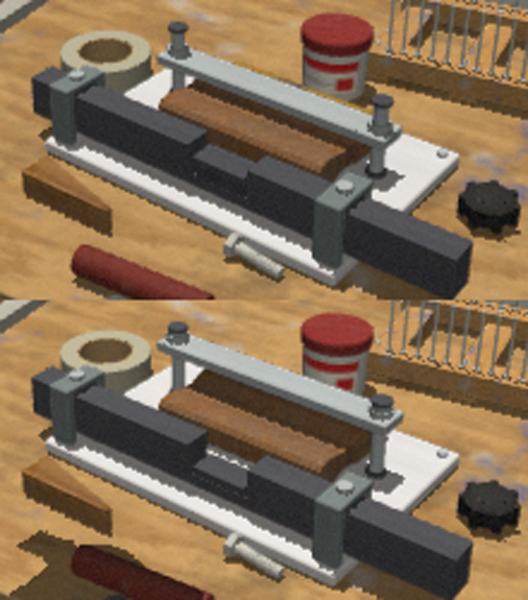

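The before/after comparison shows the clamp bar raised close to the post tops and the key sunk in the notch. The squeegee and all the loose things are where they were. The arm is clear, so I'm handing in.

```bash
python3 - <<'E'
from workcell import env
env.job_done(); print(env.observe()["time_s"])
E
```

```text
the job is handed in; nothing more can be done
the job is handed in; nothing more can be done
```

The squeegee clamp is released and the job is handed in, at about 17 s of the 48 s allowed. No verdict is reported, so this rests on my own checks.

- **Touch:** With the gripper shut, I set it on the bar's top edge 90 mm from the middle, beside the left saddle. Contact came at z = 56.1 mm with about 4 N, as expected for the edge height.
- **Finding the notch:** I slid along the edge at about 11 N. The force vanished between y = 0 and -10 mm, which agrees with the camera's notch middle of about -26 mm.
- **Pressing the key:** It moved at about 6 N and stopped hard at z = 36.9 mm with 16 N. That is 19 mm below the edge, so fully down.
- **After retreating:** The last scene picture shows the clamp bar raised and the key still down. The squeegee, tape roll, wedge, bolt, star knob and jar look unmoved, judged by eye and not measured. The arm was clear, with less than 0.5 N on the tool.

**A check that disagreed:** my first pose fit was off by about 10 px because it assumed the bar was centred in its saddles. It is shifted about 27 mm, and refitting with that offset free brought the errors to 2 px or less.

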